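# Take a slide carrier out of a lever arch file and close the file

## Task

Lift the lever of the lever arch file so that its rings spring open, slide the slide carrier by its black grip bar out from under the file's two guide lips, and lay it flat, lengthwise and in the middle of the slide warmer's dark top. Then press the lever fully down again so that the rings close. The carrier holds glass: keep it roughly level, set it down rather than dropping it, and do not disturb the bottle, the beaker or the jar.

Things in the scene. Friction and masses are not known exactly. Their poses are not given: they have to be found in the camera images.
- file: Lever arch slide file, fixed to the bench: grey base board 300 x 110 x 8 mm. Origin at the centre of its underside, x along its length, z up. Steel lever and rings at the +x end; the -x end is open, with no stop. The carrier lies on the board (top at z = 8 mm), its ends at about file x = -125 and +35 mm.
- guides (a point): Point midway between the two aluminium side guides, on the board, at their -x end (file x = -23 mm). They run 56 mm towards +x: walls 64 mm apart, with lips (inner edges 48 mm apart) covering the carrier's long edges by 6 mm; lip underside 3 mm above the carrier, top 20 mm above the bench. The carrier must slide at least 58 mm to file -x to be free to lift; it then overhangs the board's end.
- lever (a joint): Lever of the file, rad: 0 = fully down (level, pointing to file +x), 1.1 = fully lifted (stop). It turns up about a level axis parallel to file y through lever_pivot. Over-centre: let go below about 0.3 rad it snaps down, above about 0.35 it jumps up to its stop and stays. Lifting or pressing takes a few newtons at its end.
- rings (a joint): The two ring arches, rad: 0 = closed (ends standing in the carrier's slots), about 0.9 = sprung open. Driven only by the lever. 5 mm steel wire, 36 mm apart, hinged at file x = 75, z = 30 mm. Closed they reach x = 20 mm and 66 mm height; open, their free ends are at about x = 20 mm, 60 mm above the bench, their tops at x = 80 mm, 75 mm high.
- lever_pivot (a point): Middle of the lever's hinge axis: file x = 90, y = 0, z = 35 mm.
- lever_grip (a point): Centre of the black thumb pad at the lever's free end, 95 mm from the hinge axis (and 3 mm above the lever's centre line): 36 mm long along the lever, 20 mm wide (along file y), 12 mm thick. With the lever down it is 38 mm above the bench, beyond the board's end, with nothing below it. The steel bar between it and the hinge is 14 mm wide, 6 mm thick.
- carrier: Slide carrier: aluminium plate 160 x 60 x 5 mm with glass slides on it, about 0.1 to 0.2 kg, loose. Origin at the centre of its underside, x along its length (parallel to the file's x at the start), z up. Two slots 20 x 12 mm at x = +64, y = -18 and +18 mm, through which the closed rings hold it.
- carrier_bar (a point): Centre of the carrier's black grip bar, which stands upright across the plate at carrier x = -25 mm: 50 mm along y, 12 mm thick along x, 26 mm tall above the plate; this point is 18 mm above the carrier's underside, the bar's top is 31 mm above it.
- warmer: Slide warmer, fixed to the bench: white box 240 x 160 mm, 50 mm high, with a dark flat metal top of 224 x 144 mm. Origin at the centre of its underside, x along its 240 mm length.
- warmer_top (a point): Centre of the warmer's top surface, 50 mm above the bench; axes as the warmer's.
- reagent: Amber reagent bottle, 64 mm across, 140 mm tall, loose; origin under its centre. To be left alone.
- beaker: Glass beaker, 68 mm across, 90 mm tall, loose; origin under its centre. To be left alone.
- jar: White jar with a white lid, 72 mm across, 80 mm tall, loose; origin under its centre. To be left alone.
Not all that is in view belongs to the job. Of the things shaped like the carrier, the aluminium one is meant.

How it is judged:
On the way, in this order (a step that is already met when the one before it is completed fails the run):
1. the lever is up and the rings are sprung open while the carrier still lies in the file (value of joint lever above 0.95 rad and value of joint rings above 0.65 rad and x of carrier in the frame of file above -0.075 m), for 0.2 s.
2. the carrier lies released on the warmer's top while the rings are still open (x of carrier in the frame of warmer_top between -0.03 and 0.03 m and y of carrier in the frame of warmer_top between -0.03 and 0.03 m and z of carrier in the frame of warmer_top between -0.004 and 0.004 m and angle between the x axis of carrier and the x axis of warmer, either way round below 0.26 rad and angle between carrier's own z axis and vertical below 0.06 rad and linear speed of carrier below 0.02 m/s and contact force between the fingers and carrier below 0.1 N and value of joint rings above 0.5 rad), for 0.2 s.
At the end, for the whole second after the job is handed in: The carrier lies flat, at rest and released on the warmer's top, its centre within 30 mm of the top's centre along each of the warmer's axes, its length within 15 degrees of the warmer's (either way round); the file's lever is fully down (under 0.06 rad) and its rings are closed (under 0.05 rad) (x of carrier in the frame of warmer_top between -0.03 and 0.03 m and y of carrier in the frame of warmer_top between -0.03 and 0.03 m and z of carrier in the frame of warmer_top between -0.004 and 0.004 m and angle between the x axis of carrier and the x axis of warmer, either way round below 0.26 rad and angle between carrier's own z axis and vertical below 0.06 rad and linear speed of carrier below 0.02 m/s and contact force between the fingers and carrier below 0.1 N and value of joint lever below 0.06 rad and value of joint rings below 0.05 rad and angular speed of carrier below 0.1 rad/s); the robot touches nothing.
It fails at once if a bystander (bottle, beaker, jar) is moved more than 40 mm (distance of any of reagent, beaker, jar from where it was at the start of the episode above 0.04 m).
It fails at once if the carrier is tilted more than 0.6 rad (34 degrees) (angle between carrier's own z axis and vertical above 0.6 rad).
It fails at once if the carrier is dropped: out of the fingers and moving faster than 0.5 m/s (a fall of some 13 mm) (contact force between the fingers and carrier below 0.05 N and linear speed of carrier above 0.5 m/s).
It also fails if it takes over 62 s, if anything falls off the work surface, if the arm or the gripper's body presses on something with over 40 N, if the wrist force passes 120 N, or if a joint passes its speed limit or range.

## Robot

A 7-joint arm with a two-finger parallel gripper is mounted at the origin on the work surface. World frame = base frame: x ahead of the robot, y to its left, z up, the work surface at z = 0. Lengths are in m, angles in rad, forces in N, time in s.
With the tool pointing down it reaches from about 0.425 to 0.925 m from the base axis. Payload 6.8 kg.
Tool frame: the origin (TCP) lies midway between the tips of the shut fingers; the grasp point (between the pads) lies 19 mm behind it; z points along the fingers, y is the line along which they close (so a half turn about z gives the same grasp; the last joint's range is limited). The gripper opens to 85 mm and grips with 20 to 120 N. Pads are 22 mm wide; open, the fingers measure 114 mm over their backs; the gripper's body (76 mm by 85 mm) begins 54 mm behind the grasp point. The pads swing forward as they close: fully open they stand 13 mm farther back than shut.
Start: joints at [-1.223, 0.477, 0.022, 1.555, -0.011, 1.109, -0.083], TCP at [0.297, 0.606, 0.231] pointing down, gripper open.
Joint ranges: [-2.96, 2.96], [-0.34, 2.1], [-1.41, 1.46], [0.24, 2.44], [-1.37, 4.51], [0.17, 1.92], [-2.96, 2.96]. Speed limits (rad/s): [2.39, 2.39, 3.14, 3.14, 3.14, 3.14, 3.14].

## Interface

Orientations are given as a rotation vector (axis times angle).
In Python, from bench import r gives the robot as it stands. The module is installed in compiled form; this text tells all that it offers.
- The arm moves only by the tool apply_moves, never from a script. Its argument "rows" is a list of rows, each a list of 6 numbers: the shift along the tool's x, y, z scaled (see below), then the turn, a rotation vector about the tool's x, y, z scaled (see below). A call has 1 to 5 rows; each row is the pose to reach, as a shift and turn from the pose commanded when the call began, along the tool's axes at that moment; what a row does not reach only later rows make up. The controller multiplies each number of a shift by 0.25 m and each number of a turn by 90 degrees. A row lasts 1/8 s, in which the tool goes at most 62.5 mm and 10.7 degrees, less where a joint would pass 70% of its speed; a pose out of reach is approached as far as the arm can. A call with a number of a shift or a turn outside -1 to 1 is refused whole. A call with a gripper value outside its range is refused whole. "claw" is the opening, from 0 (shut) to 1 (fully open), set as the call begins (left out, the last holds). The fingers move at their own pace and stop on an object; "newtons" is the grip in N (left out, the last holds). Time passes only in rows, so rows that repeat a pose let the fingers close. It gives the time, the measured TCP pose, the force, the opening and the grip force at its end, in the units of the state.
- r.get_obs(): the state, without advancing time (a new reading comes with each control period).
- r.grab_frame(name): name is "scene" or "top" or "wrist"; returns a dict with "pixels" (420x560x3 uint8, red, green, blue), "intrinsics" (3x3 intrinsics, pixels), "eye" and "attitude" of the camera in the world. Camera axes: x right, y up, looking along -z (the intrinsics and any distortion apply to the point x, -y, -z); pixel columns grow to the right and rows downward; lengths in m; the calibration is good to about 2 mm. A picture is of the moment at which its call begins. There is no depth.
- r.hand_in(): hands the job in; it is judged then, once.
Trained networks look in a picture, given as the dict that the camera call returned (one of the last four; its "shot" number tells which), for a name from the list of things; names that differ only in an ending like _2 or _b are one class to them, and where a whole thing is asked for, a point or a joint stands for the part that bears it (a point fixed in the world has none). Each returns a list of dicts, best first, with "conf" (0 to 1); they miss things now and then, are a little off and sometimes report something else, mostly with a low value. They report only what shows in the picture. A call takes as long as a camera call. They do not tell look-alikes from the thing itself.
- r.search_frame(picture, thing): "rect" ([left, top, width, height] in pixels, round what is visible of it).
- r.outline_of(picture, thing): "pixels" (420x560 bool, what is visible of it) and "rect" ([left, top, width, height] in pixels, round what is visible of it).
- r.landmark_of(picture, thing): "point" ([column, row] in pixels: a listed point, or the origin of a listed thing).
The state is a dict: "clock": time; "joints": joint angles; "qvel": joint speeds; "tau": joint torques, N m; "tcp_pos": TCP position; "orientation": TCP orientation; "contact_force": force on the tool from outside, world axes, zero at the start; "moment": the same for the moment, N m; "grip_width": finger opening in m; "gripper_force": force on a finger pad.
Only numpy, scipy, OpenCV 4.12 (cv2) and the standard library are available. Lean on these libraries where they do the work, as an engineer would, in place of code of your own. Each camera call takes 0.05 s, during which the arm holds its last target. There are 200 camera calls.

## Working session

There is one attempt and no reset: what is moved stays moved. The work goes in short steps, Python scripts to look and compute and a tool call to move; the robot and the scene stay as the last step left them, time stands still between calls to the robot, and variables do not carry over. Pictures are saved under pics/ and viewed, at most 10 in all, crops included, and the job is handed in when it is done.

Besides the shell and the picture viewer there is one more tool, called as a command line: name --pt "numbers of a row" for each row, then --argument value for the rest. apply_moves: Moves the arm, as the interface text tells. Its arguments: {"type":"object","properties":{"rows":{"type":"array","items":{"type":"array","items":{"type":"number"}}},"claw":{"type":"number"},"newtons":{"type":"number"}},"required":["rows"]}

```bash
mkdir -p pics; cat > h.py <<'E'
import numpy as np, cv2
from scipy.spatial.transform import Rotation as R
from bench import r
def att(f):
    a=np.array(f["attitude"],float)
    return a if a.shape==(3,3) else R.from_rotvec(a).as_matrix() if a.size==3 else R.from_quat(a).as_matrix()
def ray(f,p):
    K=np.array(f["intrinsics"]);x=(p[0]-K[0,2])/K[0,0];y=(p[1]-K[1,2])/K[1,1]
    d=att(f)@np.array([x,-y,-1.]);return np.array(f["eye"],float),d/np.linalg.norm(d)
def atz(f,p,z):
    o,d=ray(f,p);return o+d*(z-o[2])/d[2]
def tri(obs):
    A=np.zeros((3,3));b=np.zeros(3)
    for f,p in obs:
        o,d=ray(f,p);M=np.eye(3)-np.outer(d,d);A+=M;b+=M@o
    return np.linalg.solve(A,b)
def proj(f,P):
    c=att(f).T@(np.array(P)-np.array(f["eye"]));K=np.array(f["intrinsics"])
    return np.array([K[0,2]+K[0,0]*c[0]/-c[2],K[1,2]+K[1,1]*-c[1]/-c[2]])
def save(f,n): cv2.imwrite("pics/"+n,f["pixels"][:,:,::-1])
E
python3 - <<'E'
from h import *
fs={n:r.grab_frame(n) for n in("scene","top","wrist")}
for n,f in fs.items():
    print(n,[k for k in f],np.round(f["eye"],3),np.shape(f["attitude"]),f["attitude"])
    save(f,n+"0.png")
im=np.hstack([cv2.resize(fs[n]["pixels"],(400,300)) for n in("top","wrist")])
for n in fs:
    for t in["file","guides","lever_pivot","lever_grip","carrier","carrier_bar","warmer","warmer_top","reagent","beaker","jar"]:
        print(n,t,[(np.round(d["point"]).tolist(),round(d["conf"],2)) for d in r.landmark_of(fs[n],t)[:3]])
print(r.get_obs())
E
```

```text
scene ['pixels', 'intrinsics', 'eye', 'attitude', 'shot'] [0.972 0.765 0.695] (3,) [0.3434058  1.2341195  2.32556377]
top ['pixels', 'intrinsics', 'eye', 'attitude', 'shot'] [ 0.386 -0.     1.063] (3,) [ 0.09419306 -0.07346799 -1.5719064 ]
wrist ['pixels', 'intrinsics', 'eye', 'attitude', 'shot'] [0.225 0.64  0.374] (3,) [-0.28173603 -0.17326783  1.10600993]
scene file [([311.0, 258.0], 0.68), ([166.0, 247.0], 0.56)]
scene guides [([301.0, 244.0], 0.65)]
scene lever_pivot [([344.0, 263.0], 0.59)]
scene lever_grip []
scene carrier [([291.0, 360.0], 0.98), ([298.0, 247.0], 0.7), ([221.0, 180.0], 0.46)]
scene carrier_bar [([447.0, 267.0], 0.65), ([284.0, 342.0], 0.62)]
scene warmer [([222.0, 180.0], 0.81), ([311.0, 253.0], 0.6)]
scene warmer_top [([219.0, 166.0], 0.93), ([296.0, 246.0], 0.16)]
scene reagent [([204.0, 322.0], 0.93), ([226.0, 179.0], 0.54)]
scene beaker [([165.0, 245.0], 0.88), ([341.0, 265.0], 0.62), ([222.0, 182.0], 0.53)]
scene jar [([188.0, 277.0], 0.93)]
top file []
top guides [([258.0, 222.0], 0.85)]
top lever_pivot [([213.0, 226.0], 0.62), ([424.0, 209.0], 0.44)]
t
[... 649 characters left out ...]
 []
{'clock': 1.8, 'joints': array([-1.22310065,  0.47699313,  0.02240781,  1.55541838, -0.01150883,
        1.10932901, -0.08312034]), 'qvel': array([ 0.00093268, -0.0008216 , -0.00076503, -0.00170642,  0.00033039,
       -0.00032449, -0.00030741]), 'tau': array([ 3.03465467e-04, -5.96315825e+01,  1.60642918e+00, -2.81540322e+01,
        1.24296692e-02,  1.73005559e-03, -2.91766099e-06]), 'tcp_pos': array([0.29711588, 0.60608901, 0.23130489]), 'orientation': array([-7.09856439e-01, -3.06032345e+00,  2.57254850e-05]), 'contact_force': array([0.34693737, 0.26320994, 0.64041888]), 'moment': array([-0.02391643, -0.02330146, -0.03141028]), 'gripper_force': 0.0, 'grip_width': 0.08538164441470238}
```

```bash
ls pics
```

```text
scene0.png
top0.png
wrist0.png
```

View pictures.

View pics/top0.png

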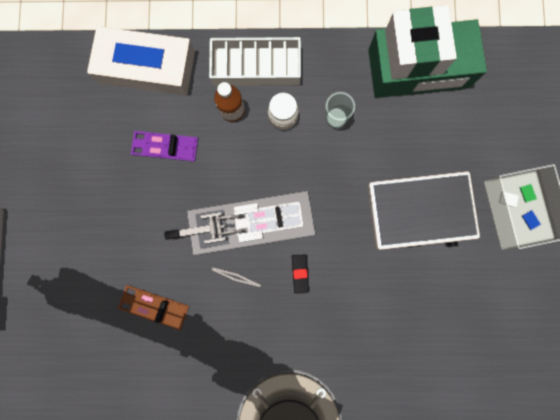

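View pics/scene0.png

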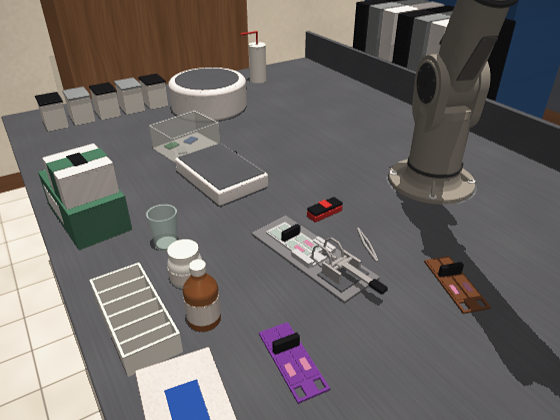

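```bash
python3 - <<'E'
from h import *
t=r.grab_frame("top");s=r.grab_frame("scene")
print("K",t["intrinsics"],s["intrinsics"])
print("board corners",[np.round(atz(t,p,.008)[:2],3) for p in[(188,211),(307,193),(314,240),(194,253)]])
print("warmer corners",[np.round(atz(t,p,.05)[:2],3) for p in[(370,182),(473,173),(479,241),(377,248)]])
print("grip",tri([(t,(172,235)),(s,(377,284))]), "bar",tri([(t,(280,217)),(s,(291,232))]))
for n,p,z in[("reagent",(228,95),.12),("jar",(283,105),.08),("beaker",(340,105),.09)]:print(n,atz(t,p,z))
K=t["intrinsics"]
cr=t["pixels"][160:270,150:500]; cv2.imwrite("pics/topcrop.png",cv2.resize(cr,(800,251),interpolation=cv2.INTER_CUBIC)[:,:,::-1])
E
```

```text
K [[435.85931773   0.         282.32299764]
 [  0.         435.85931773 210.11274094]
 [  0.           0.           1.        ]] [[480.48118861   0.         277.37658833]
 [  0.         480.48118861 208.14319978]
 [  0.           0.           1.        ]]
board corners [array([0.498, 0.244]), array([ 0.541, -0.047]), array([ 0.426, -0.063]), array([0.395, 0.227])]
warmer corners [array([ 0.56 , -0.193]), array([ 0.58 , -0.435]), array([ 0.421, -0.441]), array([ 0.406, -0.206])]
grip [0.43932051 0.2713372  0.039943  ] bar [0.48063745 0.01896206 0.02278717]
reagent [0.74716234 0.13333455 0.12      ]
jar [0.73745881 0.01040884 0.08      ]
beaker [ 0.73298989 -0.12087551  0.09      ]
```

View pics/topcrop.png

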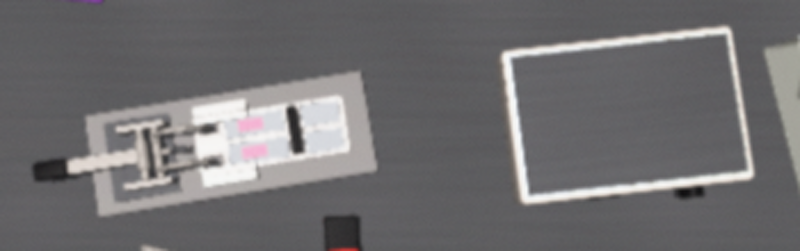

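```bash
cat >> h.py <<'E'
def fit(w,L,W):  # w: world corners order (+x,+y... ) matched
    m=np.array([[L/2,-W/2],[-L/2,-W/2],[-L/2,W/2],[L/2,W/2]])
    c=w.mean(0);d=w-c
    a=np.arctan2((m[:,0]*d[:,1]-m[:,1]*d[:,0]).sum(),(m*d).sum())
    M=np.array([[np.cos(a),-np.sin(a)],[np.sin(a),np.cos(a)]])
    return c,a,np.linalg.norm(d-m@M.T,axis=1)
E
python3 - <<'E'
from h import *
t=r.grab_frame("top")
u=lambda q:[(x/800*350+150-.5,y/251*110+160-.5) for x,y in q]
w=np.array([atz(t,p,.008)[:2] for p in u([(85,115),(361,72),(377,172),(98,215)])])
print(fit(w,.3,.11))
w=np.array([atz(t,p,.05)[:2] for p in u([(502,52),(730,28),(752,177),(523,203)])])
print(fit(w,.24,.16))
for n,a in [("carrierbar",(295,130)),("tip",(45,170))]: print(n, atz(t,u([a])[0],.038))
print(R.from_rotvec(r.get_obs()["orientation"]).as_matrix().round(3))
E
```

```text
(array([0.46954222, 0.09145843]), np.float64(1.7218873298004649), array([0.0014347 , 0.00100629, 0.00124645, 0.00127989]))
(array([ 0.49445566, -0.31620905]), np.float64(1.6766570504301477), array([0.00323574, 0.00378444, 0.00484076, 0.00408615]))
carrierbar [0.48067805 0.02195651 0.038     ]
tip [0.43998027 0.28019844 0.038     ]
[[-0.898  0.44  -0.   ]
 [ 0.44   0.898  0.   ]
 [ 0.     0.    -1.   ]]
```

apply_moves --pt "-0.22 -0.19 0.05 0 0 0.11" --pt "-0.44 -0.38 0.1 0 0 0.22" --pt "-0.66 -0.57 0.15 0 0 0.33" --pt "-0.82 -0.75 0.2 0 0 0.44" --pt "-1 -0.92 0.26 0 0 0.55" --claw 0.6

```text
clock: 2.58
tcp_pos: [0.4099, 0.3187, 0.1739]
orientation: [1.933, 2.477, 0.002]
contact_force: [1.1, 0.3, 0.1]
grip_width: 0.0511
gripper_force: 0.0
```

```bash
cat >> h.py <<'E'
FC=np.array([.4695,.0915,0]);FA=1.722
def fw(x,y,z): return FC+R.from_euler("z",FA).apply([x,y,z])
def tool(yaw_y): # tool down, y axis at world angle yaw_y
    y=np.array([np.cos(yaw_y),np.sin(yaw_y),0]);z=np.array([0,0,-1.]);return R.from_matrix(np.c_[np.cross(y,z),y,z])
def rel(P,Q,P0=None,Q0=None):
    o=r.get_obs();P0=o["tcp_pos"] if P0 is None else P0;Q0=R.from_rotvec(o["orientation"]) if Q0 is None else Q0
    return np.round(np.r_[Q0.inv().apply(np.array(P)-P0)/.25,(Q0.inv()*Q).as_rotvec()/(np.pi/2)],3).tolist()
E
python3 - <<'E'
from h import *
print(r.get_obs()["tcp_pos"],rel(fw(.185,0,.14),tool(FA-np.pi/2)))
E
```

```text
[0.40990837 0.318733   0.17385746] [-0.203, 0.08, 0.135, 0.001, -0.001, 0.06]
```

apply_moves --pt "-0.2 0.08 0.13 0 0 0.06" --pt "-0.2 0.08 0.13 0 0 0.06" --pt "-0.2 0.08 0.13 0 0 0.06"

```text
clock: 2.95
tcp_pos: [0.441, 0.2777, 0.1414]
orientation: [-2.04, -2.389, -0.001]
contact_force: [0.4, -0.5, -0.1]
grip_width: 0.0513
gripper_force: 0.0
```

```bash
python3 - <<'E'
from h import *
f=r.grab_frame("wrist");s=r.grab_frame("scene");save(f,"w1.png")
t=r.grab_frame("top")
for n,g in(("w",f),("s",s),("t",t)):
    print(n,[(np.round(d["point"],1).tolist(),round(d["conf"],2)) for d in r.landmark_of(g,"lever_grip")[:2]])
print(r.get_obs()["tcp_pos"],"pred",proj(f,fw(.185,0,.038)),proj(f,fw(.167,.0,.044)),proj(f,fw(.203,0,.044)),rel(fw(.185,0,.019),tool(FA-np.pi/2)))
E
```

```text
w [([281.0, 215.7], 0.79)]
s [([380.7, 285.9], 0.8), ([216.3, 164.8], 0.49)]
t [([173.0, 236.2], 0.74)]
[0.44074647 0.27816622 0.14162494] pred [285.95068452 211.79554588] [285.80165338 234.0462611 ] [286.13988418 193.20767245] [-0.016, 0.001, 0.49, 0.0, -0.0, 0.005]
```

View pics/w1.png

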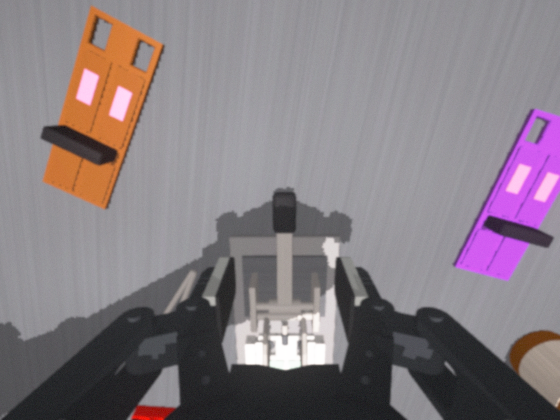

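apply_moves --pt "-0.02 0 0.2 0 0 0" --pt "-0.02 0 0.4 0 0 0" --pt "-0.02 0 0.49 0 0 0" --pt "-0.02 0 0.49 0 0 0"

```text
clock: 3.75
tcp_pos: [0.4406, 0.2717, 0.0174]
orientation: [-2.039, -2.389, 0.005]
contact_force: [-0.1, 0.3, 0.3]
grip_width: 0.0514
gripper_force: 0.0
```

apply_moves --pt "0 0 0 0 0 0" --pt "0 0 0 0 0 0" --pt "0 0 0 0 0 0" --pt "0 0 0 0 0 0" --claw 0 --newtons 30

```text
clock: 4.25
tcp_pos: [0.4414, 0.2727, 0.0201]
orientation: [-2.039, -2.389, -0.001]
contact_force: [-2.7, -0.3, 5.1]
grip_width: 0.0194
gripper_force: 31.6
```

```bash
cat >> h.py <<'E'
P=np.array([.09,0,.035])
def arc(th,tilt,z0=.038,gx=.185):
    "tool pose gripping pad with lever at th, tool leaned by tilt"
    c,s=np.cos(th),np.sin(th);a,b=gx-P[0],z0-P[2]
    g=np.array([P[0]+a*c-b*s,0,P[2]+a*s+b*c])
    Rf=R.from_euler("z",FA);lean=R.from_rotvec(Rf.apply([0,-tilt,0]))
    Q=lean*tool(FA-np.pi/2);return fw(*g)+Q.apply([0,0,.019]),Q
E
python3 - <<'E'
from h import *
o=r.get_obs();print(o["tcp_pos"],o["grip_width"],o["gripper_force"],o["contact_force"])
P0,Q0=arc(0,0)
for th in(.1,.2,.3,.4,.5,.6,.7,.8,.9,1.0,1.1):
    print(th,rel(*arc(th,min(th,.5)),P0,Q0))
E
```

```text
[0.44143855 0.27268732 0.02011574] 0.01940734115427332 31.557484567165375 [-2.73313496 -0.324005    5.08820932]
0.1 [0.004, -0.0, -0.038, -0.0, 0.064, 0.0]
0.2 [0.005, 0.0, -0.077, -0.0, 0.127, 0.0]
0.3 [0.002, -0.0, -0.115, -0.0, 0.191, 0.0]
0.4 [-0.005, 0.0, -0.153, -0.0, 0.255, 0.0]
0.5 [-0.016, -0.0, -0.19, -0.0, 0.318, 0.0]
0.6 [-0.037, 0.0, -0.222, -0.0, 0.318, 0.0]
0.7 [-0.061, -0.0, -0.251, -0.0, 0.318, 0.0]
0.8 [-0.087, 0.0, -0.278, -0.0, 0.318, 0.0]
0.9 [-0.117, -0.0, -0.302, -0.0, 0.318, 0.0]
1.0 [-0.148, 0.0, -0.324, -0.0, 0.318, 0.0]
1.1 [-0.182, -0.0, -0.341, -0.0, 0.318, 0.0]
```

apply_moves --pt "0.004 0 -0.038 0 0.064 0" --pt "0.005 0 -0.077 0 0.127 0" --pt "0.002 0 -0.115 0 0.19 0" --pt "-0.005 0 -0.153 0 0.255 0" --pt "-0.016 0 -0.19 0 0.318 0"

```text
clock: 4.88
tcp_pos: [0.442, 0.2689, 0.068]
orientation: [-1.767, -2.072, -0.456]
contact_force: [-3.6, -1.1, -4.3]
grip_width: 0.0192
gripper_force: 31.1
```

```bash
python3 - <<'E'
from h import *
o=r.get_obs();print(o["tcp_pos"],o["grip_width"],o["gripper_force"],o["contact_force"],o["joints"].round(2))
P0,Q0=arc(.5,.5);print(P0)
for th in(.6,.7,.8,.9,1.0,1.08):
    print(th,rel(*arc(th,.5),P0,Q0))
E
```

```text
[0.44203432 0.26889862 0.06795334] 0.01922927193841468 31.109578013420105 [-3.61407416 -1.11607478 -4.29658752] [-0.11  0.49 -0.32  2.14 -0.73  0.52  0.42]
[0.4422301  0.27047556 0.06650411]
0.6 [-0.003, 0.0, -0.038, 0.0, 0.0, 0.0]
0.7 [-0.01, 0.0, -0.075, 0.0, 0.0, 0.0]
0.8 [-0.021, 0.0, -0.112, 0.0, 0.0, 0.0]
0.9 [-0.035, 0.0, -0.147, 0.0, 0.0, 0.0]
1.0 [-0.052, 0.0, -0.181, 0.0, 0.0, 0.0]
1.08 [-0.069, 0.0, -0.206, 0.0, 0.0, 0.0]
```

apply_moves --pt "-0.003 0 -0.038 0 0 0" --pt "-0.01 0 -0.075 0 0 0" --pt "-0.021 0 -0.112 0 0 0" --pt "-0.035 0 -0.147 0 0 0" --pt "-0.052 0 -0.181 0 0 0"

```text
clock: 5.5
tcp_pos: [0.4475, 0.235, 0.0999]
orientation: [-1.771, -2.074, -0.451]
contact_force: [-0.5, -1.2, -6.6]
grip_width: 0.0193
gripper_force: 31.0
```

apply_moves --pt "0 0 0 0 0 0" --pt "0 0 0 0 0 0" --pt "0 0 0 0 0 0" --claw 0.6

```text
clock: 5.88
tcp_pos: [0.4479, 0.2359, 0.0999]
orientation: [-1.77, -2.073, -0.453]
contact_force: [-0.0, 0.3, 0.6]
grip_width: 0.0512
gripper_force: 0.0
```

```bash
python3 - <<'E'
from h import *
s=r.grab_frame("scene");save(s,"s2.png")
cv2.imwrite("pics/s2c.png",cv2.resize(s["pixels"][150:330,200:440],(720,540),interpolation=cv2.INTER_CUBIC)[:,:,::-1])
print(r.get_obs()["tcp_pos"],fw(.130,0,.121),proj(s,fw(.130,0,.121)))
print(rel(fw(.2,0,.25),tool(FA-np.pi/2)))
E
```

```text
[0.44773953 0.2358548  0.09982977] [0.44991834 0.22001676 0.121     ] [361.08853196 239.54072532]
[0.478, 0.001, -0.424, -0.001, -0.318, 0.004]
```

View pics/s2c.png

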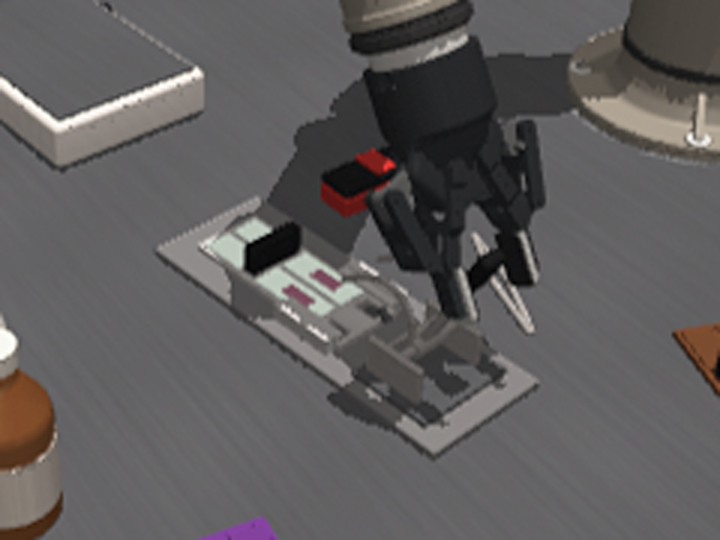

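apply_moves --pt "0.15 0 0 0 0 0" --pt "0.3 0 -0.1 0 0 0" --pt "0.4 0 -0.25 0 -0.1 0" --pt "0.46 0 -0.38 0 -0.2 0" --pt "0.48 0 -0.44 0 -0.318 0"

```text
clock: 6.55
tcp_pos: [0.4408, 0.2876, 0.2571]
orientation: [-2.04, -2.384, -0.018]
contact_force: [0.2, 0.1, -1.9]
grip_width: 0.0511
gripper_force: 0.0
```

```bash
python3 - <<'E'
from h import *
print(r.get_obs()["tcp_pos"], r.get_obs()["joints"].round(2),rel(fw(-.06,0,.2),tool(FA)))
E
```

```text
[0.44080028 0.287599   0.25714618] [-0.61  0.21 -0.1   1.88  0.02  1.05 -0.56] [-1.035, -0.01, 0.218, 0.008, -0.002, -0.998]
```

apply_moves --pt "-0.2 0 0 0 0 -0.11" --pt "-0.4 0 0 0 0 -0.22" --pt "-0.6 0 0.05 0 0 -0.33" --pt "-0.8 0 0.1 0 0 -0.44" --pt "-1 0 0.16 0 0 -0.55" --claw 0.45

```text
clock: 7.18
tcp_pos: [0.4784, 0.0418, 0.2106]
orientation: [-0.852, -3.018, -0.021]
contact_force: [1.6, 0.7, -0.0]
grip_width: 0.0383
gripper_force: 0.0
```

```bash
python3 - <<'E'
from h import *
print(r.get_obs()["tcp_pos"], r.get_obs()["joints"].round(2),rel(fw(-.07,0,.15),tool(FA)))
E
```

```text
[0.47840462 0.04178675 0.21057351] [-0.18  0.18 -0.03  2.03 -0.01  0.93  0.82] [-0.049, -0.066, 0.241, 0.009, -0.003, -0.447]
```

apply_moves --pt "-0.02 -0.03 0.1 0 0 -0.11" --pt "-0.05 -0.066 0.2 0 0 -0.22" --pt "-0.05 -0.066 0.24 0 0 -0.33" --pt "-0.05 -0.066 0.24 0 0 -0.447" --pt "-0.05 -0.066 0.24 0 0 -0.447"

```text
clock: 7.8
tcp_pos: [0.4799, 0.0234, 0.1502]
orientation: [0.226, -3.131, -0.023]
contact_force: [-0.5, 0.6, 0.2]
grip_width: 0.0381
gripper_force: 0.0
```

```bash
python3 - <<'E'
from h import *
f=r.grab_frame("wrist");save(f,"w2.png")
for n in("carrier_bar","carrier","guides"):print(n,[(np.round(d["point"],1).tolist(),round(d["conf"],2)) for d in r.landmark_of(f,n)[:2]])
print(r.get_obs()["tcp_pos"],"pred bar",proj(f,fw(-.07,0,.026)),"top corners",[proj(f,fw(-.07+a,b,.039)).round(1) for a in(-.006,.006) for b in(-.025,.025)],rel(fw(-.07,0,.017),tool(FA)))
E
```

```text
carrier_bar [([279.9, 204.7], 0.71)]
carrier [([494.2, 368.3], 0.75), ([308.1, 202.3], 0.59)]
guides []
[0.48008557 0.02333479 0.15062776] pred bar [281.80584895 202.63607236] top corners [array([275.5, 233.5]), array([274.6, 178.9]), array([288.8, 233.3]), array([288.7, 178.8])] [0.001, -0.012, 0.534, 0.009, 0.0, -0.005]
```

View pics/w2.png

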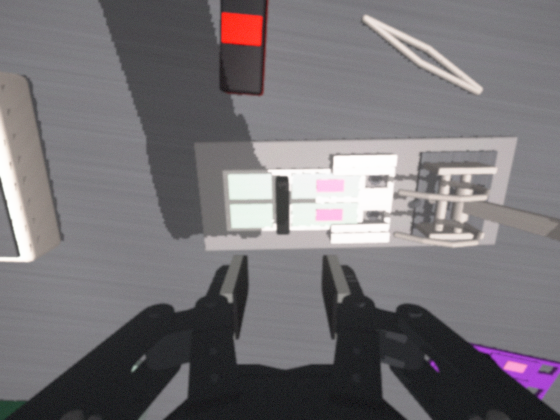

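apply_moves --pt "0 -0.012 0.2 0.009 0 -0.005" --pt "0 -0.012 0.4 0.009 0 -0.005" --pt "0 -0.012 0.5 0.009 0 -0.005" --pt "0 -0.012 0.53 0.009 0 -0.005" --pt "0 -0.012 0.53 0.009 0 -0.005"

```text
clock: 8.62
tcp_pos: [0.4804, 0.0222, 0.0182]
orientation: [0.24, -3.132, -0.0]
contact_force: [1.2, 0.0, 0.8]
grip_width: 0.0385
gripper_force: 0.0
```

apply_moves --pt "0 0 0 0 0 0" --pt "0 0 0 0 0 0" --pt "0 0 0 0 0 0" --pt "0 0 0 0 0 0" --claw 0 --newtons 60

```text
clock: 9.12
tcp_pos: [0.4812, 0.0222, 0.0193]
orientation: [-0.24, 3.13, 0.001]
contact_force: [0.1, 0.1, 5.3]
grip_width: 0.0108
gripper_force: 59.1
```

```bash
python3 - <<'E'
from h import *
o=r.get_obs();print(o["tcp_pos"],o["grip_width"],o["contact_force"],R.from_rotvec(o["orientation"]).as_matrix().round(3))
p=o["tcp_pos"];d=fw(-.085,0,0)-FC;Q=R.from_rotvec(o["orientation"])
print(rel(p+d+[0,0,.001],tool(FA)))
E
```

```text
[0.48116147 0.0222323  0.0193016 ] 0.010779279340421725 [0.11102955 0.05177796 5.26506128] [[-0.988 -0.153  0.002]
 [-0.153  0.988  0.001]
 [-0.002  0.    -1.   ]]
[0.001, -0.34, -0.004, 0.0, 0.001, 0.001]
```

apply_moves --pt "0 -0.03 -0.005 0 0 0" --pt "0 -0.1 -0.006 0 0 0" --pt "0 -0.18 -0.006 0 0 0" --pt "0 -0.26 -0.006 0 0 0" --pt "0 -0.34 -0.006 0 0 0"

```text
clock: 9.75
tcp_pos: [0.4929, -0.0641, 0.0194]
orientation: [0.239, -3.132, 0.0]
contact_force: [0.4, 0.6, -2.0]
grip_width: 0.0104
gripper_force: 58.5
```

```bash
python3 - <<'E'
from h import *
o=r.get_obs();print(o["tcp_pos"],o["grip_width"],o["contact_force"],o["moment"])
w=r.grab_frame("wrist");save(w,"w3.png");t=r.grab_frame("top")
print([(np.round(d["point"],1).tolist(),round(d["conf"],2)) for d in r.landmark_of(t,"carrier_bar")[:3]],proj(t,fw(-.155,0,.03)))
cv2.imwrite("pics/t3c.png",np.vstack([cv2.resize(t["pixels"][170:270,160:360],(560,280)),w["pixels"][:300]])[:,:,::-1])
E
```

```text
[ 0.49294096 -0.06413207  0.0194028 ] 0.010430120335940454 [ 0.35777973  0.56836437 -2.02037509] [ 0.03398977 -0.02618978 -0.04750434]
[([169.1, 147.7], 0.87), ([159.5, 312.5], 0.61)] [313.76955466 211.57665402]
```

View pics/t3c.png

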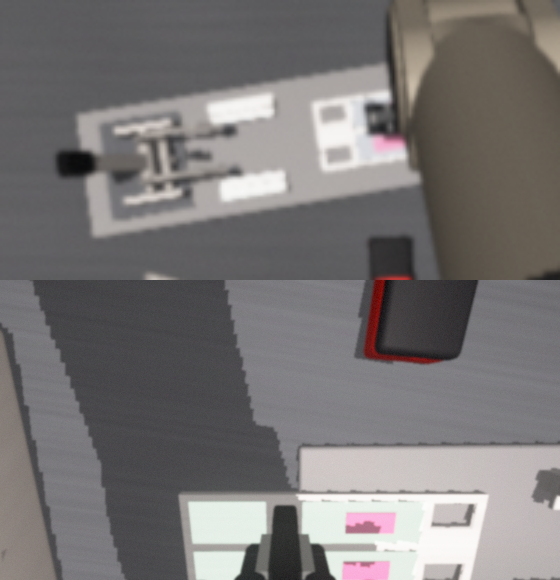

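apply_moves --pt "0 0 -0.06 0 0 0" --pt "0 -0.02 -0.16 0 0 0" --pt "0 -0.1 -0.28 0 0 0" --pt "0 -0.22 -0.37 0 0 0" --pt "0 -0.36 -0.4 0 0 0"

```text
clock: 10.52
tcp_pos: [0.5082, -0.1503, 0.1221]
orientation: [-0.245, 3.129, 0.0]
contact_force: [0.9, -0.1, -1.6]
grip_width: 0.0108
gripper_force: 58.6
```

```bash
python3 - <<'E'
from h import *
o=r.get_obs();print(o["tcp_pos"],o["contact_force"],o["moment"],R.from_rotvec(o["orientation"]).as_matrix().round(3)[:,2])
w=r.grab_frame("wrist");save(w,"w4.png")
print([(np.round(d["point"],1).tolist(),round(d["conf"],2)) for d in r.landmark_of(w,"warmer_top")[:3]],proj(w,[.4945,-.316,.05]))
print(rel([.4971,-.3409,.12],tool(1.6767)))
E
```

```text
[ 0.50815678 -0.15026924  0.12210428] [ 0.92819253 -0.10667595 -1.60858125] [ 0.02489524 -0.05160298 -0.05392277] [ 0.003  0.    -1.   ]
[([54.9, 168.6], 0.76)] [ 58.40410227 170.38348833]
[0.154, -0.731, 0.008, -0.002, 0.002, 0.028]
```

View pics/w4.png

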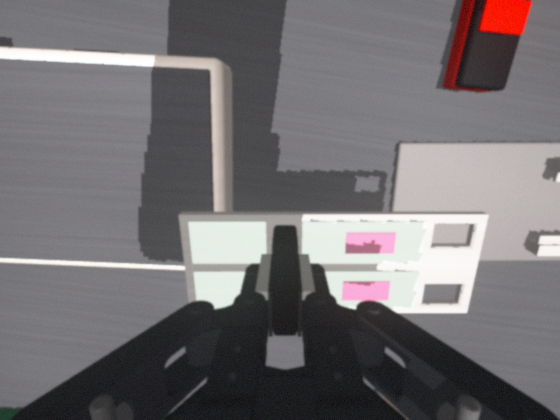

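apply_moves --pt "0.03 -0.15 0 0 0 0.005" --pt "0.07 -0.34 0 0 0 0.015" --pt "0.12 -0.55 0 0 0 0.028" --pt "0.154 -0.7 0 0 0 0.028" --pt "0.154 -0.731 0.02 0 0 0.028"

```text
clock: 11.25
tcp_pos: [0.4962, -0.3396, 0.1151]
orientation: [-0.167, 3.137, -0.002]
contact_force: [0.2, 0.5, -1.5]
grip_width: 0.0107
gripper_force: 58.8
```

apply_moves --pt "0 0 0.05 0 0 0" --pt "0 0 0.1 0 0 0" --pt "0 0 0.14 0 0 0" --pt "0 0 0.17 0 0 0" --pt "0 0 0.18 0 0 0"

```text
clock: 11.88
tcp_pos: [0.4966, -0.3369, 0.0686]
orientation: [0.173, -3.136, -0.001]
contact_force: [-0.4, 0.6, -1.1]
grip_width: 0.0106
gripper_force: 58.8
```

```bash
python3 - <<'E'
from h import *
o=r.get_obs();print(o["tcp_pos"],o["contact_force"],o["moment"],R.from_rotvec(o["orientation"]).as_matrix().round(3)[:,2])
print(rel([.4971,-.3409,.0615],tool(1.6767)))
E
```

```text
[ 0.49659151 -0.33685077  0.06863826] [-0.41606795  0.57052864 -1.08507175] [-0.09658475  0.01322123 -0.00698366] [-0.001  0.001 -1.   ]
[-0.0, -0.016, 0.029, 0.001, -0.001, 0.003]
```

apply_moves --pt "0 -0.01 0.008 0 0 0" --pt "0 -0.016 0.016 0 0 0" --pt "0 -0.016 0.024 0 0 0" --pt "0 -0.016 0.028 0 0 0" --pt "0 -0.016 0.03 0 0 0"

```text
clock: 12.5
tcp_pos: [0.4972, -0.3412, 0.0618]
orientation: [0.172, -3.137, -0.001]
contact_force: [0.5, -0.2, -1.4]
grip_width: 0.0108
gripper_force: 58.8
```

No contact yet (weight still carried); lower a little more.

apply_moves --pt "0 0 0.003 0 0 0" --pt "0 0 0.006 0 0 0" --pt "0 0 0.008 0 0 0" --pt "0 0 0.008 0 0 0"

```text
clock: 13.0
tcp_pos: [0.4972, -0.3413, 0.0613]
orientation: [0.172, -3.137, -0.0]
contact_force: [-4.9, 2.5, 12.2]
grip_width: 0.0109
gripper_force: 60.7
```

apply_moves --pt "0 0 -0.003 0 0 0" --pt "0 0 -0.003 0 0 0" --pt "0 0 -0.003 0 0 0" --pt "0 0 -0.003 0 0 0" --claw 0.45

```text
clock: 13.5
tcp_pos: [0.4971, -0.3412, 0.0603]
orientation: [0.172, -3.136, -0.001]
contact_force: [-1.3, 0.2, -0.8]
grip_width: 0.0385
gripper_force: 0.0
```

apply_moves --pt "0 0 -0.06 0 0 0" --pt "0 0 -0.2 0 0 0" --pt "0 0 -0.4 0 0 0" --pt "0 0 -0.6 0 0 0" --pt "0 0 -0.65 0 0 0"

```text
clock: 14.12
tcp_pos: [0.499, -0.3425, 0.2281]
orientation: [-0.171, 3.131, -0.006]
contact_force: [-0.7, 0.2, -0.6]
grip_width: 0.0381
gripper_force: 0.0
```

```bash
python3 - <<'E'
from h import *
t=r.grab_frame("top");w=r.grab_frame("wrist")
cv2.imwrite("pics/c5.png",np.hstack([cv2.resize(t["pixels"][160:280,150:500],(400,137)),cv2.resize(w["pixels"],(400,300))[:137]])[:,:,::-1]) if 0 else save(w,"c5.png")
print(r.get_obs()["tcp_pos"],"warmer",proj(w,[.4945,-.316,.05]),[(n,np.round(d["point"],1).tolist(),round(d["conf"],2)) for n in("warmer_top","carrier","carrier_bar") for d in r.landmark_of(w,n)[:2]])
print("lever",[(np.round(d["point"],1).tolist(),round(d["conf"],2)) for d in r.landmark_of(t,"lever_grip")[:2]],proj(t,fw(.130,0,.121)))
P1,Q1=arc(1.1,.5)
print(rel(P1+R.from_euler("z",FA).apply([.1,0,.12]),tool(FA-np.pi/2)))
E
```

```text
[ 0.49803743 -0.34185855  0.22541551] warmer [310.21722613 186.18361997] [('carrier', [310.3, 189.8], 0.74), ('carrier_bar', [282.0, 193.2], 0.9)]
lever [([186.9, 228.3], 0.77)] [186.55018273 227.36143735]
[-0.043, 2.688, -0.006, -0.0, -0.003, 0.974]
```

View pics/c5.png

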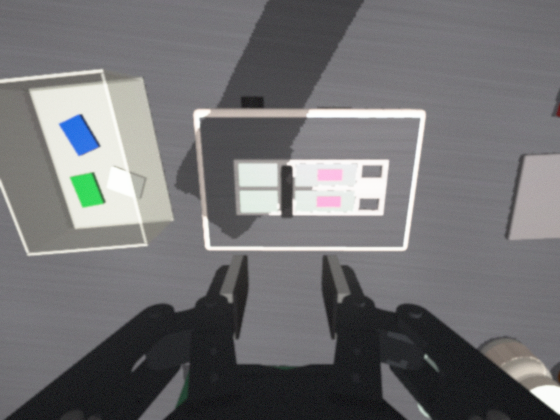

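apply_moves --pt "0 0.15 -0.05 0 0 0" --pt "-0.01 0.38 -0.1 0 0 0" --pt "-0.02 0.6 -0.1 0 0 0" --pt "-0.03 0.8 -0.1 0 0 0" --pt "-0.04 1 -0.1 0 0 0" --claw 0.6

```text
clock: 15.05
tcp_pos: [0.4789, -0.09, 0.2469]
orientation: [0.172, -3.134, -0.001]
contact_force: [0.6, -1.3, -0.0]
grip_width: 0.0509
gripper_force: 0.0
```

apply_moves --pt "0 0.2 0 0 0 0.11" --pt "0 0.4 0 0 0 0.22" --pt "0 0.6 0 0 0 0.33" --pt "0 0.8 0 0 0 0.44" --pt "0 1 0 0 0 0.55"

```text
clock: 15.68
tcp_pos: [0.4525, 0.1521, 0.247]
orientation: [-1.134, -2.928, 0.002]
contact_force: [0.4, -0.7, 0.2]
grip_width: 0.0508
gripper_force: 0.0
```

```bash
python3 - <<'E'
from h import *
P1,Q1=arc(1.1,.5)
print(r.get_obs()["tcp_pos"],P1)
print(rel(P1+Q1.apply([.12,0,-.03]),Q1))
E
```

```text
[0.45253322 0.15206503 0.24699857] [0.44848329 0.22943516 0.10435142]
[0.503, 0.447, 0.235, -0.11, 0.305, 0.424]
```

apply_moves --pt "0.15 0.14 0 0 0 0.1" --pt "0.32 0.28 0 0 0 0.2" --pt "0.5 0.44 0 0 0 0.3" --pt "0.5 0.447 0.05 0 0 0.41" --pt "0.5 0.447 0.05 0 0 0.424"

```text
clock: 16.3
tcp_pos: [0.4342, 0.3172, 0.2335]
orientation: [-2.02, -2.404, 0.007]
contact_force: [0.5, -0.4, 0.6]
grip_width: 0.0512
gripper_force: 0.0
```

```bash
python3 - <<'E'
from h import *
P1,Q1=arc(1.1,.5)
print(r.get_obs()["tcp_pos"])
print(rel(P1+Q1.apply([.12,0,-.03]),Q1))
t=r.grab_frame("top");w=r.grab_frame("wrist");print([(np.round(d["point"],1).tolist(),round(d["conf"],2)) for f in(t,w) for d in r.landmark_of(f,"lever_grip")[:2]],proj(w,fw(.130,0,.121)))
E
```

```text
[0.43417621 0.317166   0.23354471]
[0.008, 0.005, 0.181, -0.006, 0.32, 0.013]
[([188.0, 231.1], 0.61), ([278.9, 299.9], 0.55)] [284.29340107 299.70760931]
```

apply_moves --pt "0 0.005 0.05 0 0.1 0.013" --pt "0 0.005 0.1 0 0.2 0.013" --pt "0.008 0.005 0.18 0 0.32 0.013" --pt "0.008 0.005 0.18 0 0.32 0.013" --pt "0.008 0.005 0.18 0 0.32 0.013"

```text
clock: 17.12
tcp_pos: [0.437, 0.3181, 0.1906]
orientation: [-1.777, -2.062, -0.45]
contact_force: [-0.0, 0.3, 0.2]
grip_width: 0.0508
gripper_force: 0.0
```

```bash
python3 - <<'E'
from h import *
P1,Q1=arc(1.1,.5);print(r.get_obs()["tcp_pos"],rel(P1,Q1))
w=r.grab_frame("wrist");print([(np.round(d["point"],1).tolist(),round(d["conf"],2)) for d in r.landmark_of(w,"lever_grip")[:2]],proj(w,fw(.130,0,.121)))
for th in(1.0,.9,.8,.7,.6,.5):print(th,rel(*arc(th,.5),P1,Q1))
P1,Q1=arc(.5,.5)
for th in(.4,.3,.2,.1,0):print(th,rel(*arc(th,th),P1,Q1))
E
```

```text
[0.43702006 0.31805357 0.19056685] [-0.479, -0.006, 0.13, -0.003, -0.002, -0.003]
[] [283.93510828 413.55563944]
1.0 [0.021, 0.0, 0.032, 0.0, 0.0, 0.0]
0.9 [0.038, -0.0, 0.065, 0.0, 0.0, 0.0]
0.8 [0.053, 0.0, 0.101, 0.0, 0.0, 0.0]
0.7 [0.063, -0.0, 0.137, 0.0, 0.0, 0.0]
0.6 [0.07, -0.0, 0.175, 0.0, 0.0, 0.0]
0.5 [0.073, -0.0, 0.212, 0.0, 0.0, 0.0]
0.4 [-0.008, 0.0, 0.038, 0.0, -0.064, -0.0]
0.3 [-0.02, -0.0, 0.074, 0.0, -0.127, 0.0]
0.2 [-0.036, 0.0, 0.109, 0.0, -0.191, 0.0]
0.1 [-0.055, 0.0, 0.143, 0.0, -0.255, 0.0]
0 [-0.077, 0.0, 0.174, 0.0, -0.318, -0.0]
```

apply_moves --pt "0 0 0.06 0 0 0" --pt "-0.1 0 0.12 0 0 0" --pt "-0.25 0 0.13 0 0 0" --pt "-0.42 0 0.13 0 0 0" --pt "-0.475 0 0.13 0 0 0"

```text
clock: 17.85
tcp_pos: [0.4488, 0.2312, 0.1034]
orientation: [-1.776, -2.062, -0.447]
contact_force: [0.2, -0.3, 0.4]
grip_width: 0.0514
gripper_force: 0.0
```

apply_moves --pt "0 0 0 0 0 0" --pt "0 0 0 0 0 0" --pt "0 0 0 0 0 0" --pt "0 0 0 0 0 0" --claw 0 --newtons 30

```text
clock: 18.35
tcp_pos: [0.4477, 0.234, 0.1057]
orientation: [-1.769, -2.066, -0.449]
contact_force: [-5.8, -0.3, 4.9]
grip_width: 0.0196
gripper_force: 32.4
```

apply_moves --pt "0.021 0 0.032 0 0 0" --pt "0.038 0 0.065 0 0 0" --pt "0.053 0 0.101 0 0 0" --pt "0.065 0 0.15 0 0 0" --pt "0.073 0 0.212 0 0 0"

```text
clock: 18.98
tcp_pos: [0.4411, 0.2746, 0.0677]
orientation: [-1.77, -2.065, -0.448]
contact_force: [-4.7, -3.1, 3.4]
grip_width: 0.0196
gripper_force: 32.9
```

apply_moves --pt "-0.008 0 0.038 0 -0.064 0" --pt "-0.02 0 0.074 0 -0.127 0" --pt "-0.036 0 0.109 0 -0.191 0" --pt "-0.055 0 0.143 0 -0.255 0" --pt "-0.077 0 0.174 0 -0.318 0"

```text
clock: 19.6
tcp_pos: [0.4406, 0.2773, 0.0197]
orientation: [-2.043, -2.382, 0.008]
contact_force: [-4.6, -2.8, -3.3]
grip_width: 0.0194
gripper_force: 31.8
```

```bash
python3 - <<'E'
from h import *
o=r.get_obs();print(o["tcp_pos"],o["grip_width"],o["contact_force"],rel(*arc(0,0)))
E
```

```text
[0.44058419 0.27731673 0.01968963] 0.019412897921926776 [-4.55800531 -2.76218987 -3.33999035] [-0.012, 0.002, 0.003, -0.004, 0.0, 0.001]
```

apply_moves --pt "0 0 0 0 0 0" --pt "0 0 0 0 0 0" --pt "0 0 0 0 0 0" --claw 0.6

```text
clock: 19.98
tcp_pos: [0.443, 0.2765, 0.0207]
orientation: [-2.045, -2.376, -0.0]
contact_force: [-0.1, -1.4, 0.1]
grip_width: 0.0514
gripper_force: 0.0
```

apply_moves --pt "-0.01 0 -0.05 0 0 0" --pt "-0.01 0 -0.15 0 0 0" --pt "-0.01 0 -0.24 0 0 0" --pt "-0.01 0 -0.24 0 0 0"

```text
clock: 20.48
tcp_pos: [0.4443, 0.2749, 0.0825]
orientation: [-2.045, -2.378, -0.005]
contact_force: [-0.5, -0.3, 0.0]
grip_width: 0.0517
gripper_force: 0.0
```

apply_moves --pt "0 0 0 0 0 0" --pt "0 0 0 0 0 0" --pt "0 0 0 0 0 0" --pt "0 0 0.05 0 0 0" --pt "0 0 0.1 0 0 0" --claw 0

```text
clock: 21.1
tcp_pos: [0.4421, 0.2747, 0.0539]
orientation: [-2.042, -2.379, 0.004]
contact_force: [-0.0, -1.2, -1.7]
grip_width: -0.0001
gripper_force: 0.0
```

Now press down onto the pad (top at about 44 mm).

apply_moves --pt "0 0 0.02 0 0 0" --pt "0 0 0.035 0 0 0" --pt "0 0 0.042 0 0 0" --pt "0 0 0.045 0 0 0" --pt "0 0 0.045 0 0 0"

```text
clock: 21.72
tcp_pos: [0.4424, 0.2749, 0.0441]
orientation: [-2.043, -2.379, 0.002]
contact_force: [0.0, -0.7, 2.7]
grip_width: -0.0002
gripper_force: 1.0
```

apply_moves --pt "0 0 -0.1 0 0 0" --pt "0 0 -0.3 0 0 0" --pt "0 0 -0.5 0 0 0" --pt "0 0 -0.7 0 0 0" --pt "0 0 -0.7 0 0 0"

```text
clock: 22.35
tcp_pos: [0.4457, 0.276, 0.223]
orientation: [-2.044, -2.38, -0.011]
contact_force: [-0.5, -1.2, -0.1]
grip_width: -0.0002
gripper_force: 0.0
```

```bash
python3 - <<'E'
from h import *
s=r.grab_frame("scene");w=r.grab_frame("wrist")
cv2.imwrite("pics/f.png",np.hstack([cv2.resize(s["pixels"][130:310,190:410],(440,360),interpolation=cv2.INTER_CUBIC),cv2.resize(w["pixels"],(360,360))])[:,:,::-1])
print(r.get_obs()["tcp_pos"],r.get_obs()["contact_force"],proj(w,fw(.185,0,.038)),[(np.round(d["point"],1).tolist(),round(d["conf"],2)) for d in r.landmark_of(w,"lever_grip")[:2]])
E
```

```text
[0.44335428 0.27452312 0.21902807] [-0.3441433  -0.59014169 -0.87503973] [283.45649081 187.16232858] [([278.3, 188.9], 0.76)]
```

View pics/f.png

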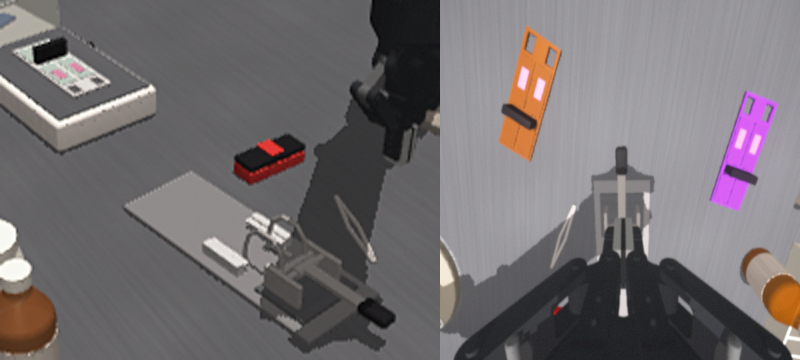

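```bash
python3 -c "
from h import *
print(r.hand_in())"
```

```text
the job is handed in; nothing more can be done
None
```

I lifted the lever so the rings opened, moved the carrier to the middle of the slide warmer's top and pressed the lever back down. I handed the job in at about 22 s; it returned no verdict, but the last pictures show the carrier flat and centred, the lever down and the rings closed.

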